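Set the lens vise to its mark and stand the lens in it

TASK

Crank the sloping handwheel of the lens vise to open its jaws until the pointer of the moving jaw is in line with the marker clip on the scale. Then stand the lens upright on the vise bed between the two jaws, setting it down gently, and let go; the pointer must still be at the marker. Leave the loupe, jar and spool where they are and do not knock the lamp bar or tip the lens over.

Things in the scene. Friction and masses are not known exactly. Their poses are not given: they have to be found in the camera images.
- vise: grey lens vise fixed to the bench. Bed 110 (its x) x 300 (y) x 22 mm high; origin at the centre of the bed's underside, z up; -x side faces the robot. Fixed steel jaw at the +y end: inner face at y = +125 mm, 60 mm wide along x, top 54 mm above the bench. Gearbox 60 x 60 mm, top 60 mm above the bench, at x = +8, y = -85 mm. The lens goes on the bed in the gap between the jaws.
- bed_top (a point): point on the bed top at x = 0, y = +85 mm of the vise, 22 mm above the bench; axes as the vise
- jaw (a joint): travel of the moving jaw in m (0 to 0.076): it grows as the jaw moves to the vise's -y and the gap opens. Gap between jaw faces = 4 mm + travel. It starts too narrow for the lens; at the marker the gap is 56 to 70 mm.
- jaw_face (a point): foot of the moving jaw's inner face (which looks to the vise's +y), at mid width; axes as the vise. The jaw is 60 mm wide along x, 22 mm thick, its top 54 mm above the bench; a low nut block 14 mm high runs 39 mm behind it to -y.
- pointer (a point): tip of the thin black pointer (2.5 mm wide) on the robot side of the moving jaw, 26 mm above the bench, 44 mm to the vise's -x from its centre line; moves with the jaw along y; axes as the vise
- marker_tip (a point): tip of the dark steel marker clip fixed on the robot-side edge of the bed (clip 10 mm wide, about 26 mm high, tip 2.5 mm wide), on the scale; axes as the vise. The jaw is set when the pointer has the same y as this, in the vise's frame.
- wheel (a joint): angle of the handwheel in rad, starting at 1 to 4.5: grows counter-clockwise as seen from in front of the wheel (about its outward axis), which opens the jaw 3 mm per rad (18.8 mm a turn); stop at 25 rad. Stays where it is left (friction 0.08 N m, some 3 N at the handle). The jaw cannot be pushed directly.
- wheel_axis (a point): centre of the handwheel's back face, fixed on the vise at x = -10, y = -75 mm, 85 mm above the bench; axes as the vise. The wheel's axis leans 30 degrees from vertical towards the vise's -x: outward direction (-sin 30, 0, cos 30) in the vise's frame. Wheel 84 mm in diameter, 8 mm thick along that axis.
- crank_grip (a point): grip point on the crank handle's axis, 32 mm from the wheel's axis and 32 mm outward of the wheel's back face; moves with the wheel; its z is the wheel's outward axis, its x points from the wheel's axis to the handle. The handle is a black sleeve 14 mm in diameter that turns freely on its pin, parallel to the wheel's axis, from 9 to 51 mm outward of the back face.
- lamp: aluminium lamp bar fixed above the gearbox, listed with the vise's origin and axes: bar 26 (x) x 150 (y) x 16 mm centred at x = +42, y = -85 mm, its underside 205 mm and top 221 mm above the bench; stalk 12 mm thick from x = +75, y = -135 mm
- lens: camera lens standing on the bench: black ribbed cylinder 47 mm in diameter (foot ring 50 mm, lowest 12 mm), black to 58 mm, then a bright mount 38 mm wide to 66 mm; 220 g about; origin at the centre of its underside, z up
- loupe: bystander: small loupe, clear foot and black eyepiece, 38 mm in diameter, 38 mm high; origin at the centre of its underside
- jar: bystander: lidded jar 56 mm in diameter, 75 mm high; origin at the centre of its underside
- spool: bystander: copper wire spool with grey flanges 60 mm in diameter, 36 mm high; origin at the centre of its underside

How it is judged (in metres and radians):
On the way, in this order (a step that is already met when the one before it is completed fails the run):
1. the jaw pointer is brought to the marker clip by the crank (y of pointer in the frame of marker_tip between -0.002 and 0.002 m and velocity of joint jaw between -0.003 and 0.003 m/s), for 0.3 s.
2. the lens stands between the jaws (x of lens in the frame of bed_top between -0.02 and 0.02 m and y of lens in the frame of vise below 0.104 m and y of lens in the frame of jaw_face above 0.021 m and z of lens in the frame of bed_top between -0.003 and 0.003 m and angle between lens's own z axis and vertical below 0.08 rad), for 0.2 s.
At the end, for the whole second after the job is handed in: pointer within 2 mm of the marker tip along the scale and the jaw at rest; the lens stands upright (within 0.08 rad) on the bed between the jaws, within 20 mm of the bed's centre line in x, clear of overlapping either jaw, at rest and released (all of step 1 and all of step 2 and linear speed of lens below 0.02 m/s); the robot touches nothing.
It fails at once if the loupe, jar or spool is shifted by more than 20 mm or tipped (distance of any of loupe, jar, spool from where it was at the start of the episode above 0.02 m or angle between any of loupe, jar, spool's own z axis and vertical above 0.35 rad).
It fails at once if the lens is tipped over (angle between lens's own z axis and vertical above 0.6 rad).
It fails at once if the lens is dropped or rammed onto the vise (over 60 N) (contact force between lens and vise above 60 N).
It fails at once if the lamp is knocked (over 10 N) (contact force between any of the arm, the fingers, lens and lamp above 10 N).
It also fails if it takes over 72 s, if anything falls off the work surface, if the arm or the gripper's body presses on something with over 40 N, if the wrist force passes 120 N, or if a joint passes its speed limit or range.

ROBOT

A 6-joint arm with a two-finger parallel gripper is mounted at the origin on the work surface. World frame = base frame: x ahead of the robot, y to its left, z up, the work surface at z = 0. Lengths are in mm, angles in rad, forces in N, time in s.
With the tool pointing down it reaches from about 400 to 925 mm from the base axis. Payload 12.5 kg.
Tool frame: the origin (TCP) lies at the very end of the fingers, on their centre line; the grasp point (between the pads) lies 19 mm behind it; z points along the fingers, y is the line along which they close (so a half turn about z gives the same grasp; the last joint's range is limited). The gripper opens to 95 mm and grips with 3 to 60 N. Pads are 20 mm wide; open, the fingers measure 119 mm over their backs; the gripper's body (75 mm by 180 mm) begins 59 mm behind the grasp point.
Start: joints at [1.175, 0.491, 1.559, -0, 1.092, -0.106], TCP at [178.583, 598.961, 214.661] pointing down, gripper open.
Joint ranges: [-3.1, 3.1], [-0.84, 2.19], [0.05, 2.79], [-1.13, 4.28], [0.06, 2.93], [-2.69, 2.69]. Speed limits (rad/s): [2.22, 2.22, 2.79, 3.14, 3.14, 3.14].

INTERFACE

Orientations are given as [roll, pitch, yaw] about the fixed x, y, z axes, in that order (R = Rz(yaw) Ry(pitch) Rx(roll)).
In Python, from cell import env gives the robot as it stands.
- The arm moves only by the tool steer_hand, called after "Request:" as name(argument=value, ...), one argument or row to a line, values as JSON. Schema: {"type":"object","properties":{"ticks":{"type":"array","items":{"type":"array","items":{"type":"number"},"minItems":5,"maxItems":5},"minItems":1,"maxItems":5},"only":{"type":"string"},"quiet":{"type":"boolean"},"lines":{"type":"string"}},"required":["ticks"],"additionalProperties":false}. ticks is a list of rows, 1 to 5 of them, each of 5 numbers: dx, dy, dz in units of 50 mm, then a turn about the tool's z in units of 0.05 rad, then the opening from 0.0 (shut) to 1.0 (fully open); each row is the pose to reach, as a shift and turn from the pose commanded when the call began, along the tool's axes at that moment; what a row does not reach only later rows make up. A row lasts 1/12 s, in which the tool goes at most 41.7 mm and 0.125 rad, less where a joint would pass 70% of its speed; a pose out of reach is approached as far as the arm can. The fingers move at their own pace and stop on an object; the grip force is fixed at half the most. Time passes only in rows, so rows that do not move let the fingers close. The tool returns the time, the measured TCP pose, the force, the opening and the grip force at its end. only (a regular expression) keeps the lines of the reply that match it, lines (a string "A,B") keeps lines A to B, and quiet returns only ok. Input that does not fit is refused with a message, and nothing moves.
- env.state(): the state, without advancing time (a new reading comes with each control period).
- env.read_camera(name): name is "scene" or "top"; returns (picture, depth): 400x640x3 uint8, red, green, blue; 400x640 float32, mm along the optical axis (not along the pixel's ray), 0 where there is no reading.
- env.camera_info(name): a dict with "vertical_fov" (degrees; the focal length in pixels is half the picture's height over the tangent of half this angle, whatever the lens; pixels are square), "cx", "cy" (the principal point, pixels), "origin" and "attitude" of the camera in the world. Camera axes: x right, y down, z forward; pixel columns grow to the right and rows downward; lengths in mm; the calibration is good to about 2 mm. A picture is of the moment at which its call begins. camera_info takes no time and is no camera call.
- env.job_done(): hands the job in; it is judged then, once.
The state is a dict: "t": time; "joints": joint angles; "qvel": joint speeds; "tau": joint torques, N m; "eef_pos": TCP position; "tcp_rot": TCP orientation; "ft_force": force on the tool from outside, world axes, zero at the start; "moment": the same for the moment, N m; "opening": opening from 0.0 (shut) to 1.0 (fully open); "grip_force": force on a finger pad.
Only numpy, scipy, OpenCV 4.12 (cv2) and the standard library are available. Lean on these libraries where they do the work, as an engineer would, in place of code of your own. Each camera call takes 0.05 s, during which the arm holds its last target. There are 200 camera calls.

## Working session

There is one attempt and no reset: what is moved stays moved. The work goes in short steps, Python scripts to look and compute and a tool call to move; the robot and the scene stay as the last step left them, time stands still between calls to the robot, and variables do not carry over. Pictures are saved under pics/ and viewed, at most 13 in all, crops included, and the job is handed in when it is done.

```bash
ls; mkdir -p pics; cat > h.py <<'E'
import numpy as np, cv2
from scipy.spatial.transform import Rotation as Ro
from cell import env
def cam(n):
    i=env.camera_info(n); f=200/np.tan(np.radians(i['vertical_fov'])/2)
    return i,f
E
python3 - <<'E'
from h import *
for n in ('scene','top'):
    i=env.camera_info(n); print(i)
    p,d=env.read_camera(n); cv2.imwrite(f'pics/{n}0.png',p[:,:,::-1]); np.savez(f'/tmp/{n}0.npz',p=p,d=d)
print(env.state())
E
```

```text
cell.py
pics
{'vertical_fov': 43.86559038815123, 'cx': 328.0197257788806, 'cy': 195.48084593613706, 'origin': array([ 969.19537547, -334.1986708 , 1004.65121088]), 'attitude': array([-2.61094671, -0.00862268,  0.90264505])}
{'vertical_fov': 43.12933793932049, 'cx': 313.3207594597752, 'cy': 204.85583423779633, 'origin': array([ 377.32162125,   -9.23562226, 1408.68574373]), 'attitude': array([-3.00550774,  0.02449178, -1.55177668])}
{'t': 0.1, 'joints': array([ 1.17542516e+00,  4.91537565e-01,  1.55939589e+00, -4.72526795e-05,
        1.09170644e+00, -1.05601603e-01]), 'qvel': array([-0.00029673, -0.00099824, -0.00081341, -0.00169416,  0.00055714,
       -0.00063589]), 'tau': array([ 2.25418211e-03, -6.13623691e+01, -2.58606899e+01,  6.93333428e-02,
        4.69806301e-02, -6.83991470e-05]), 'eef_pos': array([178.48680256, 598.74166716, 214.09385705]), 'tcp_rot': array([-3.14054683e+00, -6.87088299e-05,  2.85184486e+00]), 'ft_force': array([-1.28508185,  0.84366034, -0.81900889]), 'moment': array([-0.00218796, -0.05538542, -0.04010299]), 'grip_force': 0.0, 'opening': 0.999910806217755}
```
View pics/scene0.png

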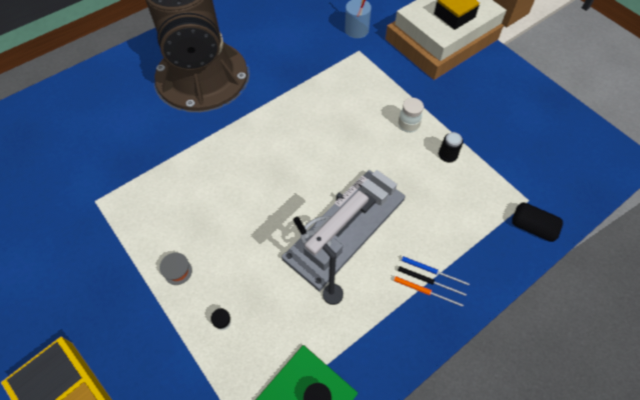

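View pics/top0.png

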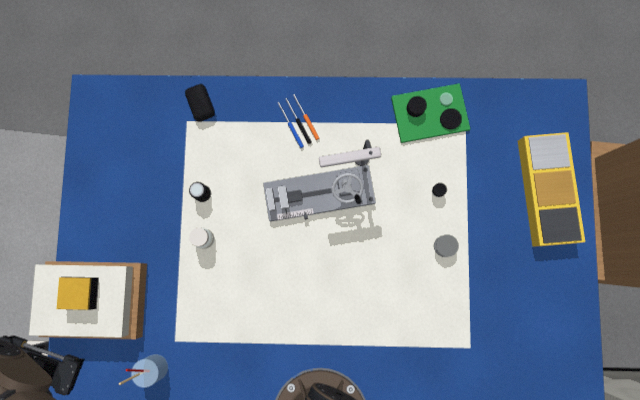

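```bash
python3 - <<'E'
from h import *
a=np.load('/tmp/top0.npz')['p'][145:230,255:385]
b=np.load('/tmp/scene0.npz')['p'][160:310,240:420]
cv2.imwrite('pics/c1.png',cv2.resize(a,None,fx=6,fy=6,interpolation=cv2.INTER_CUBIC)[:,:,::-1])
cv2.imwrite('pics/c2.png',cv2.resize(b,None,fx=4,fy=4,interpolation=cv2.INTER_CUBIC)[:,:,::-1])
E
```

View pics/c1.png

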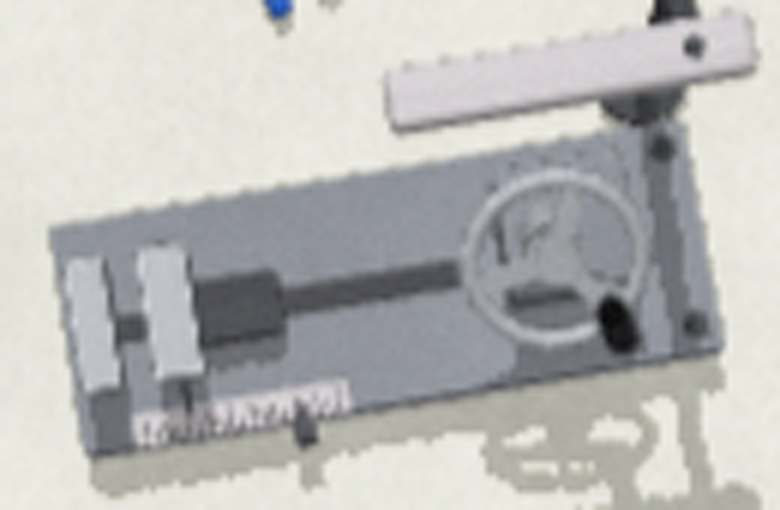

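View pics/c2.png

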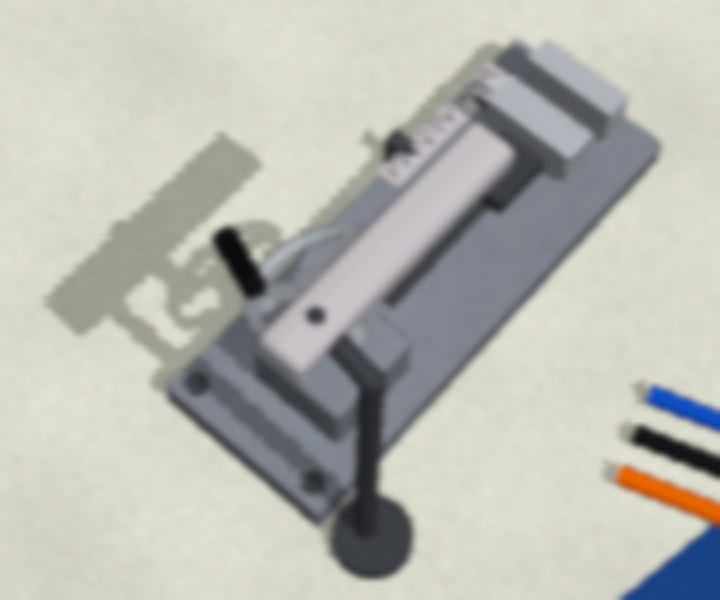

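The top picture shows the vise at about (320,195), its fixed jaw to the left (+y), pointer tip near (286,213.5), marker tip near (305.5,212.5) and crank handle near (358,199). The lens (bright top) is at (200,190), with the jar at (203,238). The scene view shows the lamp bar over the gearbox and the handle leaning towards the robot.

```bash
cat >> h.py <<'E'
def cloud(n,d):
    i,f=cam(n); v,u=np.mgrid[:400,:640]
    c=np.stack([(u-i['cx'])/f*d,(v-i['cy'])/f*d,d],-1)
    w=c@Ro.from_euler('xyz',i['attitude']).as_matrix().T+i['origin']; w[d==0]=np.nan; return w
def ray(n,u,v,z):
    i,f=cam(n); r=Ro.from_euler('xyz',i['attitude']).as_matrix()@[(u-i['cx'])/f,(v-i['cy'])/f,1]
    return i['origin']+r*(z-i['origin'][2])/r[2]
def proj(n,P):
    i,f=cam(n); c=(np.atleast_2d(P)-i['origin'])@Ro.from_euler('xyz',i['attitude']).as_matrix()
    return np.c_[c[:,0]/c[:,2]*f+i['cx'],c[:,1]/c[:,2]*f+i['cy']]
def tri(u1,u2):
    A=[];b=[]
    for n,(u,v) in (('top',u1),('scene',u2)):
        i,f=cam(n); r=Ro.from_euler('xyz',i['attitude']).as_matrix()@[(u-i['cx'])/f,(v-i['cy'])/f,1]; r/=np.linalg.norm(r)
        M=np.eye(3)-np.outer(r,r); A.append(M); b.append(M@i['origin'])
    x=np.linalg.lstsq(np.vstack(A),np.hstack(b),rcond=None)[0]
    return x,[np.linalg.norm(A[k]@x-b[k]) for k in (0,1)]
E
python3 - <<'E'
from h import *
for n in ('top','scene'):
    D=np.load(f'/tmp/{n}0.npz'); w=cloud(n,D['d']); X,Y,Z=w[...,0],w[...,1],w[...,2]
    board=(X>300)&(X<900)&(abs(Y)<380)
    print(n,'bench z',np.nanmedian(Z[board]), 'noise',np.nanstd(Z[board&(Z<8)]))
    m=board&(Z>9)
    k,l,s,c=cv2.connectedComponentsWithStats(m.astype(np.uint8))
    for j in range(1,k):
        if s[j,4]<25: continue
        q=w[l==j]; print(s[j],np.round(np.nanmin(q,0)),np.round(np.nanmax(q,0)),'top mean',np.round(q[q[:,2]>np.nanpercentile(q[:,2],90)-5].mean(0),1))
    q=w[board&(abs(Z-22)<5)&(abs(X-540)<140)&(abs(Y-0)<200)]
    r=cv2.minAreaRect(q[:,:2].astype(np.float32)); print(r,np.median(q[:,2]))
E
```

```text
top bench z 1.8380175647839678 noise 2.924420000097908
[192  87  23  34 612] [805. 316.  12.] [899. 380.  43.] top mean [854.5 355.6  35.5]
[ 392   91   69   52 2592] [ 751. -380.    9.] [ 900. -190.   51.] top mean [ 850.3 -255.7   41.9]
[304 113  16  26  88] [758.  16.   9.] [833.  60.  21.] top mean [793.4  39.1  14.6]
[296 117  16  26  94] [747.  39.   9.] [821.  83.  20.] top mean [783.8  62.4  13.4]
[291 128  12  19  62] [736.  64.   9.] [789.  97.  20.] top mean [763.1  79.5  13.1]
[ 263  139  119   82 5062] [ 522. -142.    9.] [706. 171. 229.] top mean [658.8 -62.1 220.9]
[189 182  22  19 313] [575. 319.   9.] [620. 368.  75.] top mean [598.4 343.7  67.5]
[432 182  15  15 167] [ 595. -334.   12.] [ 634. -298.   46.] top mean [ 615.  -316.4   40.1]
[189 227  25  22 417] [442. 302.  10.] [499. 356.  85.] top mean [470.1 329.9  76.3]
[436 234  23  22 399] [ 434. -364.   10.] [ 491. -304.   45.] top mean [ 461.7 -334.1   37.9]
((597.8008422851562, 12.927825927734375), (120.79756164550781, 300.2634582519531), 10.466431617736816) 22.352674123409997
scene bench z -0.3897594457715740
[... 428 characters left out ...]
.   42.] top mean [ 463.2 -333.1   35. ]
[402 256  36  18 108] [737.  61.   9.] [808. 102.  14.] top mean [771.4  82.5  10.8]
[399 267  37  16  98] [751.  42.   9.] [822.  81.  14.] top mean [783.1  60.7  10.7]
[405 280  26  13  81] [779.  29.   9.] [831.  60.  15.] top mean [803.3  43.4  10.8]
[327 292  12  12  39] [ 703. -120.    9.] [728. -97.  13.] top mean [ 716.  -110.1   10.2]
[211 308  20  21 329] [ 597. -334.   10.] [ 634. -297.   42.] top mean [ 615.8 -315.8   36.6]
[ 256  345  101   55 2388] [ 755. -345.    9.] [ 891. -189.   45.] top mean [ 845.2 -250.1   40.1]
((599.4454345703125, 14.407638549804688), (121.43708801269531, 301.4810791015625), 10.64837646484375) 20.724901741322356
```

```bash
python3 - <<'E'
from h import *
for n in ('top','scene'):
    D=np.load(f'/tmp/{n}0.npz'); w=cloud(n,D['d']); Z=w[...,2]
    zb=22.35 if n=='top' else 20.7
    q=w[(abs(Z-zb)<5)&(abs(w[...,0]-600)<110)&(abs(w[...,1]-14)<180)][:,:2]-[600,14]
    # edge lines
    y=np.radians(10.55); R=np.array([[np.cos(y),-np.sin(y)],[np.sin(y),np.cos(y)]]); v=q@R
    for side in (-1,1):
        pts=[]
        for a in np.arange(-135,136,6):
            s=v[(abs(v[:,1]-a)<3),0]
            if len(s): pts.append((a,(s*side).max()*side))
        pts=np.array(pts); e=pts[:,1]; g=abs(e-np.median(e))<4
        print(n,'x edge',side,np.median(e), 'slope',np.degrees(np.polyfit(pts[g,0],e[g],1)[0]))
        e2=[(v[abs(v[:,0]-a)<3,1]*side).max()*side for a in np.arange(-40,41,6)]
        print('   y edge',side,np.median(e2),np.degrees(np.polyfit(np.arange(-40,41,6),e2,1)[0]))
    p=D['p']
    # handle: dark pixels high
    m=(p.max(-1)<45)&(Z>70)&(abs(w[...,0]-560)<50)&(abs(w[...,1]+60)<60)
    q=w[m]; print('handle',m.sum(),np.round(q[q[:,2].argsort()][[0,len(q)//4,len(q)//2,3*len(q)//4,-1]],1)); vv,uu=np.nonzero(m); print('pix',uu.min(),uu.max(),vv.min(),vv.max())
E
```

```text
top x edge -1 -51.82667246028669 slope -0.010465610033819479
   y edge -1 -149.26422340800127 0.8530711874416088
top x edge 1 56.52109388192743 slope 0.0460820646088574
   y edge 1 148.0028789917719 -0.7855627415531237
handle 32 [[585.4 -85.4  89.3]
 [577.7 -92.3 104.9]
 [566.  -94.4 113.5]
 [573.4 -89.1 115.6]
 [564.8 -86.3 121. ]]
pix 355 360 195 203
scene x edge -1 -49.80107575571455 slope 0.10038880949691995
   y edge -1 -149.4020352611044 0.055696561885175494
scene x edge 1 59.49223556450633 slope 0.05381122631775313
   y edge 1 127.45758214301878 5.1653841525581035
handle 80 [[588.3 -89.1  83.3]
 [586.1 -86.9  95.6]
 [577.2 -92.4 106.3]
 [572.  -90.7 114. ]
 [571.4 -92.4 119.4]]
pix 294 305 218 233
```

```bash
cat >> h.py <<'E'
VO=np.array([603.5,14.5]); YAW=0.1841
RV=Ro.from_euler('z',YAW).as_matrix()
def v2w(P): return np.atleast_2d(P)@RV.T+[*VO,0]
def w2v(P): return (np.atleast_2d(P)-[*VO,0])@RV
def rect(n,img,xr,yr,z,s=0.5):  # vise-frame ortho picture: cols = y descending, rows = x descending
    xs=np.arange(xr[1],xr[0],-s); ys=np.arange(yr[1],yr[0],-s)
    g=np.stack(np.meshgrid(xs,ys,indexing='ij'),-1).reshape(-1,2)
    uv=proj(n,v2w(np.c_[g,np.full(len(g),z)])).astype(np.float32).reshape(len(xs),len(ys),2)
    return cv2.remap(img,uv[...,0],uv[...,1],cv2.INTER_CUBIC),xs,ys
E
python3 - <<'E'
from h import *
o=[]
for n in ('top','scene'):
    p=np.load(f'/tmp/{n}0.npz')['p']; r,xs,ys=rect(n,p,(-75,-15),(-20,130),26); o.append(r)
cv2.imwrite('pics/r1.png',cv2.resize(np.vstack(o),None,fx=2.5,fy=2.5)[:,:,::-1])
for n in ('top','scene'):
    D=np.load(f'/tmp/{n}0.npz'); w=cloud(n,D['d'])
    m=(abs(w[...,2]-221)<8); q=w2v(w[m]); print(n,'lamp',cv2.minAreaRect(q[:,:2].astype(np.float32)),np.median(q[:,2]))
    m=(abs(w[...,2]-54)<5); q=w2v(w[m]); q=q[(q[:,1]>50)&(abs(q[:,0])<50)]
    print('jaws x',np.percentile(q[:,0],[2,98]),'y hist',np.histogram(q[:,1],np.arange(80,160,4))[0])
E
```

```text
top lamp ((-127.92350769042969, 268.6260070800781), (728.0497436523438, 609.934326171875), 73.23267364501953) 220.94570878448357
jaws x [-30.09821404  42.73623036] y hist [ 0 10 33 27 28 30 31  5  0  0  0 29 28 34 28 18  0  0  0]
scene lamp ((-268.1248474121094, -5.199432373046875), (160.2700958251953, 708.1316528320312), 74.45467376708984) 219.4574472117408
jaws x [-28.46313681  41.66201194] y hist [ 0 14 49 44 37 40 37 21  0  0  3 39 38 44 35 31  0  0  0]
```

View pics/r1.png

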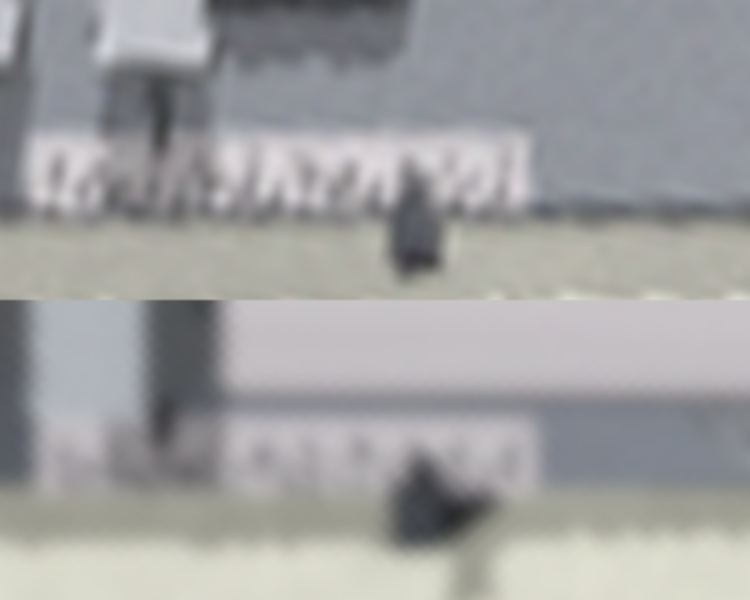

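The rectified picture (5 px/mm, z = 26) shows the pointer at column ~160 (y ≈ 98) and the marker tip at column ~413 in top (y ≈ 47.4) and ~422 in scene (y ≈ 45.6). The travel needed is therefore about 51 mm, or 17 rad. Next I'll check the lamp's x position and the lens.

```bash
python3 - <<'E'
from h import *
for n in ('top','scene'):
    D=np.load(f'/tmp/{n}0.npz'); w=cloud(n,D['d']); V=(w-[*VO,0])@RV; p=D['p']
    m=(abs(V[...,2]-220)<9)&(abs(V[...,0]-42)<60)&(abs(V[...,1]+85)<100); q=V[m]
    print(n,'lamp',cv2.minAreaRect(q[:,:2].astype(np.float32)),'x med',np.median(q[:,0]),np.percentile(q[:,0],[3,97]))
    m=(abs(V[...,2]-54)<5)&(V[...,1]>70)&(V[...,1]<150)&(abs(V[...,0])<55); q=V[m]
    for lo,hi in((80,112),(122,148)):
        s=q[(q[:,1]>lo)&(q[:,1]<hi)]; print('jaw',np.percentile(s,[3,50,97],axis=0)[:,:2].round(1).tolist())
    # handle points -> fit of axis: project handle pts to circle centre coords
    m=(p.max(-1)<45)&(V[...,2]>75)&(abs(V[...,0]+40)<40)&(abs(V[...,1]+90)<40); q=V[m]-[-10,-75,85]
    h=q@[-.5,0,.866]; a=q@[.866,0,.5]; b=q[:,1]; g=(h>5)&(h<58); print('handle n',g.sum(),'h',np.percentile(h[g],[3,97]),'a,b',np.median(a[g]),np.median(b[g]),'r',np.hypot(np.median(a[g]),np.median(b[g])))
    # lens
    m=(w[...,2]>15)&(abs(w[...,0]-598)<50)&(abs(w[...,1]-343)<45); q=w[m]; 
    for lo,hi in((15,58),(58,75)):
        s=q[(q[:,2]>lo)&(q[:,2]<hi)]; print('lens',lo,len(s),cv2.minEnclosingCircle(s[:,:2].astype(np.float32)),np.median(s[:,2]),s[:,2].max())
E
```

```text
top lamp ((47.87584686279297, -85.57583618164062), (40.97195816040039, 150.2445831298828), 0.48853179812431335) x med 40.18630256264257 [28.10454828 53.60659064]
jaw [[-29.3, 87.3], [-1.0, 97.8], [27.8, 108.0]]
jaw [[-29.5, 124.5], [-0.6, 133.2], [27.1, 141.7]]
handle n 32 h [23.10497419 53.69187544] a,b -20.37039671840295 -19.820730089871788 r 28.422075993154873
lens 15 94 ((598.02978515625, 343.91546630859375), 24.584949493408203) 44.424647356928176 57.908141846372246
lens 58 201 ((598.7514038085938, 344.417724609375), 23.174665451049805) 65.13523577729165 74.96609312455485
scene lamp ((48.52144241333008, -85.62626647949219), (36.75917434692383, 148.57815551757812), 0.3966371417045593) x med 45.20392012765918 [32.01942147 56.2215488 ]
jaw [[-27.0, 87.4], [2.3, 97.3], [30.1, 108.7]]
jaw [[-27.2, 124.3], [2.2, 133.1], [30.2, 142.9]]
handle n 80 h [13.51228095 50.08988802] a,b -19.28777817709539 -23.401822586093914 r 30.32595731975913
lens 15 260 ((602.0450439453125, 343.9815368652344), 24.121702194213867) 42.01850214518146 57.983335879746846
lens 58 199 ((603.1560668945312, 342.63427734375), 22.469036102294922) 64.23899635361954 70.92445866217429
```

```bash
cat >> h.py <<'E'
def goal(Pw,yaw,tag=''):
    s=env.state(); R=Ro.from_euler('xyz',s['tcp_rot']); d=R.inv().apply(np.asarray(Pw)-s['eef_pos'])
    t=-(yaw-s['tcp_rot'][2]); t=(t+np.pi)%(2*np.pi)-np.pi
    print(tag,'t',round(s['t'],2),'tool d',d.round(1),'turn',round(t,3),'target',np.round(Pw,1))
CEN=np.array([-40,-75,123.1-19])
def crank(th): return v2w(CEN+32*np.array([.866*np.cos(th),np.sin(th),.5*np.cos(th)]))[0]
E
python3 - <<'E'
from h import *
P=crank(np.radians(-134)); goal(P+[0,0,80],YAW+np.pi); print(P)
E
```

```text
t 0.1 tool d [-566.2 -552.7   41.6] turn -0.474 target [563.2 -92.7 173. ]
[563.19438838 -92.70897317  92.98546607]
```

The rows are not in the units I measure in: shifts go in units of 50 mm and turns go in units of 0.05 rad. I convert before sending: 10 mm is 0.2, 4 mm is 0.08.

Request:
steer_hand(
  ticks=[
    [-0.58, -0.56, 0.04, 0, 1],
    [-1.16, -1.12, 0.08, 0, 0.8],
    [-1.72, -1.68, 0.12, 0, 0.5],
    [-2.3, -2.24, 0.16, 0, 0.5],
    [-2.88, -2.8, 0.2, 0, 0.5],
  ],
)

```text
t: 0.52
eef_pos: [276.8, 421.9, 204.4]
tcp_rot: [-3.141, -0.0, 2.852]
ft_force: [0.6, 0.4, -0.3]
opening: 0.774
grip_force: 0.0
```

Request:
steer_hand(
  ticks=[
    [-0.58, -0.56, 0.04, 0, 0.5],
    [-1.16, -1.12, 0.08, 0, 0.5],
    [-1.72, -1.68, 0.12, 0, 0.5],
    [-2.3, -2.24, 0.16, 0, 0.5],
    [-2.88, -2.8, 0.2, 0, 0.5],
  ],
)

```text
t: 0.93
eef_pos: [374.9, 246.6, 194.5]
tcp_rot: [3.142, -0.0, 2.852]
ft_force: [-0.0, 0.5, 1.0]
opening: 0.51
grip_force: 0.0
```

Request:
steer_hand(
  ticks=[
    [-0.58, -0.56, 0.04, 0, 0.5],
    [-1.16, -1.12, 0.08, 0, 0.5],
    [-1.72, -1.68, 0.12, 0, 0.5],
    [-2.3, -2.24, 0.16, 0, 0.5],
    [-2.88, -2.8, 0.2, 0, 0.5],
  ],
)

```text
t: 1.35
eef_pos: [473.0, 71.0, 184.5]
tcp_rot: [3.142, -0.0, 2.852]
ft_force: [1.0, 1.3, 0.5]
opening: 0.499
grip_force: 0.0
```

```bash
python3 - <<'E'
from h import *
P=crank(np.radians(-134)); goal(P+[0,0,80],YAW+np.pi); print(env.state()['opening'])
E
```

```text
 t 1.35 tool d [-133.2 -131.1   11.5] turn -0.474 target [563.2 -92.7 173. ]
0.4986104935776503
```

In the tool's units: -133 mm is -2.66, -131 mm is -2.62, -0.474 rad is -9.48.

Request:
steer_hand(
  ticks=[
    [-0.58, -0.56, 0.04, -2.4, 0.5],
    [-1.16, -1.12, 0.08, -4.8, 0.5],
    [-1.72, -1.68, 0.14, -7.2, 0.5],
    [-2.3, -2.24, 0.2, -9.48, 0.5],
    [-2.66, -2.62, 0.22, -9.48, 0.5],
  ],
)

```text
t: 1.77
eef_pos: [563.8, -93.7, 172.9]
tcp_rot: [-3.141, -0.0, -2.95]
ft_force: [-1.7, 0.4, 0.3]
opening: 0.506
grip_force: 0.0
```

Request:
steer_hand(
  ticks=[
    [0, 0, 0, 0, 0.5],
    [0, 0, 0, 0, 0.5],
  ],
)

```text
t: 1.93
eef_pos: [562.5, -91.7, 172.8]
tcp_rot: [3.141, -0.001, -2.96]
ft_force: [0.1, 1.1, 0.3]
opening: 0.498
grip_force: 0.0
```

```bash
python3 - <<'E'
from h import *
P=crank(np.radians(-134)); goal(P,YAW+np.pi)
p,d=env.read_camera('top'); a=p[130:240,250:400]
q,e=env.read_camera('scene'); b=q[150:260,220:370]
np.savez('/tmp/t1.npz',p=p,q=q)
cv2.imwrite('pics/m1.png',cv2.resize(np.vstack([a,b]),None,fx=2.7,fy=2.7,interpolation=cv2.INTER_CUBIC)[:,:,::-1])
E
```

```text
 t 1.93 tool d [-0.6 -1.2 79.8] turn -0.003 target [563.2 -92.7  93. ]
```

View pics/m1.png

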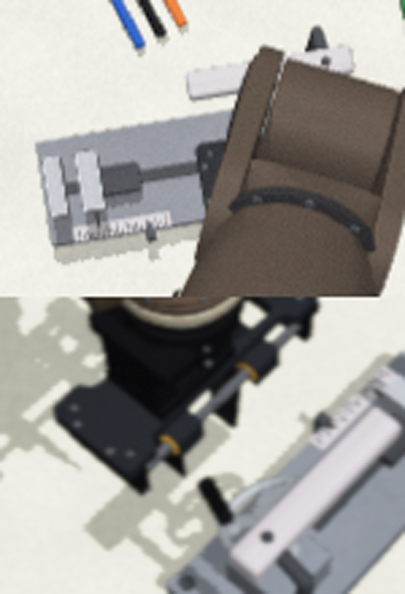

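The upper half (top view) shows the arm over the wheel, with pointer and marker still visible. The lower half (scene view) shows the open fingers straddling above the handle.

Request:
steer_hand(
  ticks=[
    [0, 0, 0.4, 0, 0.5],
    [0, -0.02, 0.8, 0, 0.5],
    [0, -0.02, 1.2, 0, 0.5],
    [0, -0.02, 1.44, 0, 0.5],
    [0, -0.02, 1.6, 0, 0.5],
  ],
)

```text
t: 2.45
eef_pos: [561.9, -90.1, 92.6]
tcp_rot: [3.141, -0.001, -2.956]
ft_force: [0.1, -0.3, -0.5]
opening: 0.505
grip_force: 0.0
```

Request:
steer_hand(
  ticks=[
    [0, 0, 0, 0, 0.1],
    [0, 0, 0, 0, 0.1],
    [0, 0, 0, 0, 0.1],
    [0, 0, 0, 0, 0.1],
    [0, 0, 0, 0, 0.1],
  ],
)

```text
t: 2.87
eef_pos: [563.0, -91.5, 94.4]
tcp_rot: [-3.141, 0.001, -2.957]
ft_force: [0.0, 0.3, 0.0]
opening: 0.208
grip_force: 0.0
```

```bash
python3 - <<'E'
from h import *
s=env.state();P=crank(np.radians(-134)); goal(P,YAW+np.pi); print(s['ft_force'],s['moment'],s['opening'])
E
```

```text
 t 2.87 tool d [ 0.  -1.2  1.4] turn 0.0 target [563.2 -92.7  93. ]
[0.03943095 0.31158047 0.01615361] [-0.00198002  0.00103633 -0.00829909] 0.2083261296624604
```

Request:
steer_hand(
  ticks=[
    [0, 0, 0, 0, 0],
    [0, 0, 0, 0, 0],
    [0, 0, 0, 0, 0],
    [0, 0, 0, 0, 0],
  ],
)

```text
t: 3.2
eef_pos: [562.9, -91.4, 94.1]
tcp_rot: [-3.142, 0.001, -2.957]
ft_force: [-1.3, 1.5, 6.8]
opening: 0.139
grip_force: 30.0
```

```bash
python3 - <<'E'
from h import *
s=env.state();P=crank(np.radians(-134)); goal(P,YAW+np.pi); print(s['ft_force'],s['moment'],s['opening'])
for k in range(0,360,15):
    th=np.radians(-134+k); C=32*np.array([.866*np.cos(th),np.sin(th),.5*np.cos(th)])
    C0=32*np.array([.866*np.cos(np.radians(-134)),np.sin(np.radians(-134)),.5*np.cos(np.radians(-134))]); v=C-C0
    print(k,-134+k,np.round([-v[0],v[1],-v[2]],1))   # tool axes: x=-vise x, y=+vise y, z down
E
```

```text
 t 3.2 tool d [-0.1 -1.3  1.1] turn 0.0 target [563.2 -92.7  93. ]
[-1.33191879  1.50785087  6.84949058] [0.28261126 0.25362935 0.03514822] 0.13914446826147922
0 -134 [-0.  0. -0.]
15 -119 [-5.8 -5.  -3.4]
30 -104 [-12.5  -8.   -7.2]
45 -89 [-19.7  -9.  -11.4]
60 -74 [-26.9  -7.7 -15.5]
75 -59 [-33.5  -4.4 -19.4]
90 -44 [-39.2   0.8 -22.6]
105 -29 [-43.5   7.5 -25.1]
120 -14 [-46.1  15.3 -26.6]
135 1 [-47.   23.6 -27.1]
150 16 [-45.9  31.8 -26.5]
165 31 [-43.   39.5 -24.8]
180 46 [-38.5  46.  -22.2]
195 61 [-32.7  51.  -18.9]
210 76 [-26.   54.1 -15. ]
225 91 [-18.8  55.  -10.8]
240 106 [-11.6  53.8  -6.7]
255 121 [-5.  50.4 -2.9]
270 136 [ 0.7 45.2  0.4]
285 151 [ 5.  38.5  2.9]
300 166 [ 7.6 30.8  4.4]
315 181 [ 8.5 22.5  4.9]
330 196 [ 7.4 14.2  4.3]
345 211 [4.5 6.5 2.6]
```

In the tool's units: -8 mm is -0.16, -5 mm is -0.1.

Request:
steer_hand(
  ticks=[
    [-0.12, -0.1, -0.068, 0, 0],
    [-0.25, -0.16, -0.144, 0, 0],
    [-0.394, -0.18, -0.228, 0, 0],
    [-0.54, -0.154, -0.31, 0, 0],
    [-0.67, -0.088, -0.388, 0, 0],
  ],
)

```text
t: 3.62
eef_pos: [597.8, -92.2, 113.9]
tcp_rot: [-3.138, 0.002, -2.958]
ft_force: [1.8, -9.3, 2.2]
opening: 0.142
grip_force: 30.0
```

```bash
python3 - <<'E'
from h import *
s=env.state();P=crank(np.radians(-59)); goal(P,YAW+np.pi); print(s['ft_force'],s['moment'],s['opening'])
E
```

```text
 t 3.62 tool d [0.6 1.4 1.5] turn -0.001 target [597.  -90.9 112.3]
[ 1.8131398  -9.32758909  2.21137585] [-1.71378477 -0.32370556 -0.07118687] 0.1420075076453468
```

Request:
steer_hand(
  ticks=[
    [-0.114, 0.104, -0.064, 0, 0],
    [-0.2, 0.238, -0.114, 0, 0],
    [-0.252, 0.394, -0.144, 0, 0],
  ],
)

```text
t: 3.87
eef_pos: [607.6, -69.4, 121.8]
tcp_rot: [-3.138, 0.005, -2.958]
ft_force: [4.3, -4.0, 6.9]
opening: 0.137
grip_force: 30.0
```

```bash
python3 - <<'E'
from h import *
s=env.state();P=crank(np.radians(-14)); goal(P,YAW+np.pi); print(s['ft_force'],s['moment'],s['opening'])
q,e=env.read_camera('scene'); p,d=env.read_camera('top'); b=q[150:300,230:430]
cv2.imwrite('pics/m2.png',cv2.resize(b,None,fx=3.5,fy=3.5,interpolation=cv2.INTER_CUBIC)[:,:,::-1])
E
```

```text
 t 3.87 tool d [1.8 0.5 2.2] turn -0.001 target [605.8 -69.2 119.6]
[ 4.26588211 -4.01202809  6.92206654] [-0.7632273  -0.46330838 -0.01141558] 0.1368210346405241
```

View pics/m2.png

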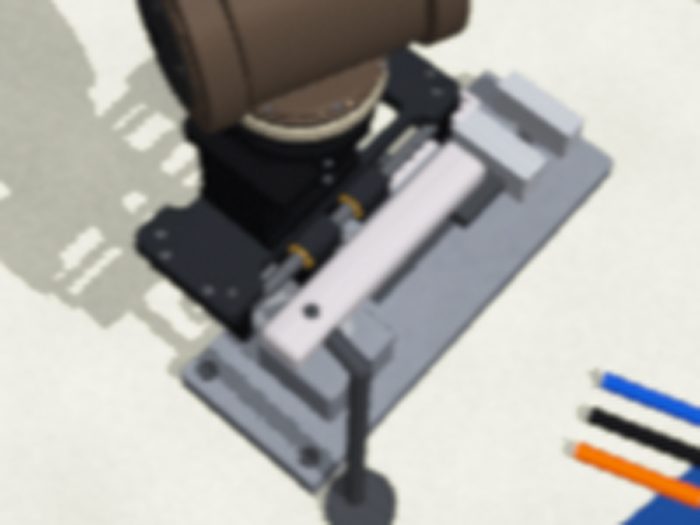

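The scene view shows the gripper body running alongside the lamp bar with a visible gap and no contact. I'll pull slightly away from the bar while passing it.

In the tool's units: 35.7 mm is 0.714, 30.7 mm is 0.614.

Request:
steer_hand(
  ticks=[
    [0.01, 0.166, -0.01, 0, 0],
    [0.024, 0.33, 0.002, 0, 0],
    [0.072, 0.484, 0.036, 0, 0],
    [0.152, 0.614, 0.088, 0, 0],
    [0.268, 0.714, 0.154, 0, 0],
  ],
)

```text
t: 4.38
eef_pos: [585.6, -35.9, 112.9]
tcp_rot: [-3.14, 0.001, -2.957]
ft_force: [-1.8, -13.6, 1.5]
opening: 0.135
grip_force: 30.0
```

```bash
python3 - <<'E'
from h import *
s=env.state();P=crank(np.radians(61)); goal(P,YAW+np.pi); print(s['ft_force'],s['moment'],s['opening'])
E
```

```text
 t 4.38 tool d [-0.2 -0.7  1. ] turn 0.001 target [586.  -36.6 111.9]
[ -1.75891621 -13.64264728   1.53720134] [-2.4639781   0.20572455 -0.14997632] 0.13539945139393736
```

Request:
steer_hand(
  ticks=[
    [0.134, 0.062, 0.078, 0, 0],
    [0.278, 0.08, 0.162, 0, 0],
    [0.422, 0.056, 0.244, 0, 0],
    [0.554, -0.012, 0.32, 0, 0],
    [0.668, -0.116, 0.386, 0, 0],
  ],
)

```text
t: 4.8
eef_pos: [556.0, -48.6, 94.5]
tcp_rot: [-3.138, 0.006, -2.957]
ft_force: [8.1, -5.7, 11.3]
opening: 0.139
grip_force: 30.0
```

Request:
steer_hand(
  ticks=[
    [0.086, -0.134, 0.05, 0, 0],
    [0.138, -0.288, 0.08, 0, 0],
    [0.156, -0.454, 0.09, 0, 0],
    [0.134, -0.62, 0.078, 0, 0],
    [0.076, -0.774, 0.044, 0, 0],
  ],
)

```text
t: 5.22
eef_pos: [557.9, -86.0, 91.8]
tcp_rot: [3.142, 0.002, -2.958]
ft_force: [1.6, 8.3, 7.2]
opening: 0.136
grip_force: 30.0
```

Request:
steer_hand(
  ticks=[
    [-0.09, -0.13, -0.052, 0, 0],
    [-0.206, -0.23, -0.12, 0, 0],
    [-0.34, -0.29, -0.196, 0, 0],
    [-0.484, -0.31, -0.28, 0, 0],
    [-0.628, -0.284, -0.362, 0, 0],
  ],
)

```text
t: 5.63
eef_pos: [590.8, -96.6, 109.4]
tcp_rot: [-3.139, -0.001, -2.958]
ft_force: [-1.7, -13.2, 4.9]
opening: 0.14
grip_force: 30.0
```

```bash
python3 - <<'E'
from h import *
s=env.state();P=crank(np.radians(-74)); goal(P,YAW+np.pi); print(s['ft_force'],s['moment'],s['opening'])
p,d=env.read_camera('top'); r,xs,ys=rect('top',p,(-75,-15),(-20,130),26)
g=r.astype(float).sum(-1)/3; band=g[(xs<-38)&(xs>-43)].mean(0)
for a in range(0,len(ys),4): print(int(ys[a]),int(band[a]),end='; ')
cv2.imwrite('pics/r2.png',cv2.resize(r,None,fx=2.5,fy=2.5)[:,:,::-1])
E
```

```text
 t 5.63 tool d [-0.4  1.2  0.9] turn -0.0 target [591.  -95.4 108.5]
[ -1.72499903 -13.20127781   4.86915075] [-2.28435122  0.33034689 -0.0738032 ] 0.13982417091236482
130 115; 128 118; 126 127; 124 156; 122 176; 120 177; 118 179; 116 178; 114 178; 112 176; 110 177; 108 175; 106 171; 104 174; 102 179; 100 179; 98 175; 96 176; 94 177; 92 176; 90 170; 88 146; 86 128; 84 133; 82 131; 80 123; 78 103; 76 72; 74 100; 72 132; 70 130; 68 134; 66 153; 64 176; 62 178; 60 175; 58 173; 56 173; 54 179; 52 182; 50 178; 48 175; 46 174; 44 175; 42 175; 40 177; 38 181; 36 183; 34 180; 32 176; 30 175; 28 175; 26 173; 24 163; 22 160; 20 162; 18 161; 16 159; 14 160; 12 160; 10 160; 8 159; 6 158; 4 160; 2 161; 0 162; -2 162; -4 162; -6 161; -8 161; -10 162; -12 161; -14 151; -16 99; -18 66;
```

In the tool's units: 31.3 mm is 0.626, 23 mm is 0.46.

Request:
steer_hand(
  ticks=[
    [-0.132, 0.066, -0.078, 0, 0],
    [-0.246, 0.17, -0.142, 0, 0],
    [-0.332, 0.304, -0.192, 0, 0],
    [-0.384, 0.46, -0.222, 0, 0],
    [-0.374, 0.626, -0.232, 0, 0],
  ],
)

```text
t: 6.1
eef_pos: [606.5, -60.8, 122.2]
tcp_rot: [-3.138, 0.007, -2.958]
ft_force: [12.5, -1.0, -1.4]
opening: 0.137
grip_force: 30.0
```

Request:
steer_hand(
  ticks=[
    [0.014, 0.164, 0.012, 0, 0],
    [0.062, 0.318, 0.046, 0, 0],
    [0.142, 0.448, 0.098, 0, 0],
    [0.258, 0.548, 0.164, 0, 0],
    [0.392, 0.61, 0.242, 0, 0],
  ],
)

```text
t: 6.52
eef_pos: [578.7, -34.7, 109.0]
tcp_rot: [-3.139, 0.001, -2.956]
ft_force: [0.8, -17.3, 5.4]
opening: 0.14
grip_force: 30.0
```

Request:
steer_hand(
  ticks=[
    [0.144, 0.018, 0.084, 0, 0],
    [0.288, -0.006, 0.166, 0, 0],
    [0.42, -0.074, 0.242, 0, 0],
    [0.534, -0.178, 0.308, 0, 0],
    [0.62, -0.312, 0.358, 0, 0],
  ],
)

```text
t: 6.93
eef_pos: [553.0, -55.7, 92.1]
tcp_rot: [-3.139, 0.006, -2.957]
ft_force: [7.2, -1.3, 12.1]
opening: 0.138
grip_force: 30.0
```

Request:
steer_hand(
  ticks=[
    [0.052, -0.154, 0.03, 0, 0],
    [0.07, -0.32, 0.04, 0, 0],
    [0.048, -0.486, 0.028, 0, 0],
    [-0.01, -0.64, -0.006, 0, 0],
    [-0.1, -0.77, -0.058, 0, 0],
  ],
)

```text
t: 7.35
eef_pos: [562.7, -91.5, 94.0]
tcp_rot: [3.141, -0.0, -2.958]
ft_force: [-1.6, 5.7, 4.5]
opening: 0.134
grip_force: 30.0
```

Request:
steer_hand(
  ticks=[
    [-0.12, -0.1, -0.068, 0, 0],
    [-0.25, -0.16, -0.144, 0, 0],
    [-0.394, -0.18, -0.228, 0, 0],
    [-0.54, -0.154, -0.31, 0, 0],
    [-0.67, -0.088, -0.388, 0, 0],
  ],
)

```text
t: 7.77
eef_pos: [597.7, -92.2, 113.8]
tcp_rot: [-3.138, 0.002, -2.958]
ft_force: [2.1, -10.4, 3.6]
opening: 0.139
grip_force: 30.0
```

```bash
cat >> h.py <<'E'
def dip(xr,yr,p,n='top',z=26):
    r,xs,ys=rect(n,p,(-75,-15),(-20,130),z,0.25); g=r.astype(float).mean(-1)
    b=g[(xs<xr[1])&(xs>xr[0])].mean(0); k=(ys>yr[0])&(ys<yr[1]); b=b[k];ys=ys[k]
    ref=np.minimum(np.interp(ys,[ys[-1],ys[0]],[b[-6:].mean(),b[:6].mean()]),255); wt=np.clip(ref-b-0.25*(ref-b).max(),0,None)
    return (wt*ys).sum()/wt.sum(), (ref-b).max()
E
python3 - <<'E'
from h import *
s=env.state();P=crank(np.radians(-59)); goal(P,YAW+np.pi); print(s['ft_force'],s['moment'],s['opening'])
p,d=env.read_camera('top'); p0=np.load('/tmp/top0.npz')['p']
for a in range(-44,-36,2): print(a,'pointer',dip((a,a+2),(50,63),p))
for im in (p0,p):
  for a in (-60,-58,-56,-54,-52,-50,-48,-46): print(a,'marker',dip((a,a+2),(40,54),im))
E
```

```text
 t 7.77 tool d [0.5 1.4 1.5] turn -0.0 target [597.  -90.9 112.3]
[  2.06861932 -10.35098333   3.57141522] [-1.76059986 -0.27351523 -0.0425931 ] 0.13890810621605887
-44 pointer (np.float64(56.31039397163549), np.float64(74.82380952380952))
-42 pointer (np.float64(56.15470307682795), np.float64(70.94952380952378))
-40 pointer (np.float64(56.194631327602686), np.float64(55.94476190476192))
-38 pointer (np.float64(56.48725495453576), np.float64(
[... 509 characters left out ...]
p.float64(39.26675485008823))
-46 marker (np.float64(48.96676067120365), np.float64(10.827160493827165))
-60 marker (np.float64(47.40861448513875), np.float64(36.065255731922406))
-58 marker (np.float64(47.924938950820845), np.float64(23.182980599647266))
-56 marker (np.float64(47.70836175201855), np.float64(61.11581422692534))
-54 marker (np.float64(47.529062964855335), np.float64(86.24808935920046))
-52 marker (np.float64(47.61603912886316), np.float64(83.8236331569665))
-50 marker (np.float64(48.22517701732957), np.float64(69.93650793650794))
-48 marker (np.float64(48.52806129234764), np.float64(51.11022927689595))
-46 marker (np.float64(48.74458609012583), np.float64(30.070252792475003))
```

The rows are not in the units I measure in: shifts go in units of 50 mm and turns go in units of 0.05 rad. I convert before sending: 36.2 mm is 0.724, 28 mm is 0.56.

Request:
steer_hand(
  ticks=[
    [-0.114, 0.104, -0.064, 0, 0],
    [-0.2, 0.238, -0.114, 0, 0],
    [-0.252, 0.394, -0.144, 0, 0],
    [-0.242, 0.56, -0.154, 0, 0],
    [-0.228, 0.724, -0.142, 0, 0],
  ],
)

```text
t: 8.23
eef_pos: [603.7, -52.4, 121.5]
tcp_rot: [-3.139, 0.007, -2.958]
ft_force: [3.8, -1.9, 2.0]
opening: 0.14
grip_force: 30.0
```

Request:
steer_hand(
  ticks=[
    [0.048, 0.154, 0.034, 0, 0],
    [0.128, 0.284, 0.086, 0, 0],
    [0.244, 0.384, 0.152, 0, 0],
    [0.378, 0.446, 0.23, 0, 0],
    [0.378, 0.446, 0.23, 0, 0],
  ],
)

```text
t: 8.65
eef_pos: [577.6, -34.9, 108.4]
tcp_rot: [-3.139, -0.001, -2.957]
ft_force: [-3.2, -9.2, 1.9]
opening: 0.139
grip_force: 30.0
```

Request:
steer_hand(
  ticks=[
    [0, 0, 0, 0, 0],
    [0, 0, 0, 0, 0],
  ],
)

```text
t: 8.82
eef_pos: [577.8, -34.9, 108.5]
tcp_rot: [-3.14, -0.002, -2.957]
ft_force: [-4.6, -9.7, 2.6]
opening: 0.136
grip_force: 30.0
```

```bash
python3 - <<'E'
from h import *
s=env.state();P=crank(np.radians(76)); goal(P,YAW+np.pi); print(s['ft_force'],s['moment'],s['opening'])
p=np.mean([env.read_camera('top')[0] for _ in range(4)],0).astype(np.float32)
for a in range(-44,-36,2): print(a,'pointer',dip((a,a+2),(44,57),p))
r,xs,ys=rect('top',p,(-70,-20),(20,80),26)
q=env.read_camera('scene')[0]; r2,_,_=rect('scene',q,(-70,-20),(20,80),26)
cv2.imwrite('pics/r3.png',cv2.resize(np.vstack([r.clip(0,255).astype(np.uint8),r2]),None,fx=5,fy=3,interpolation=cv2.INTER_CUBIC)[:,:,::-1])
E
```

```text
 t 8.82 tool d [-1.  -0.1  0.6] turn 0.0 target [578.8 -34.8 108. ]
[-4.61903791 -9.6717134   2.59467619] [-1.74881008  0.79205676 -0.10714858] 0.13615139953403835
-44 pointer (np.float64(51.201278473811065), np.float64(8.437554133581735))
-42 pointer (np.float64(50.20247489639598), np.float64(7.616616417415557))
-40 pointer (np.float64(49.49847932518118), np.float64(3.588828566414975))
-38 pointer (np.float64(49.6901849250048), np.float64(1.1331220354352638))
```

View pics/r3.png

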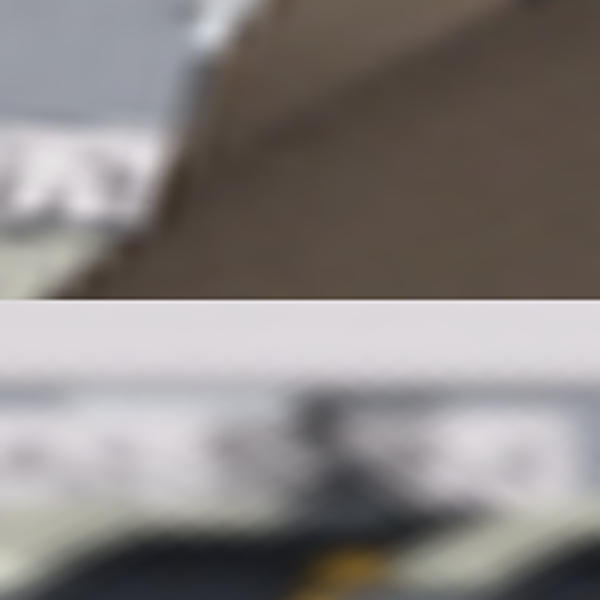

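The arm hides the pointer in the top view. The scene view shows the pointer at column ~318 and the marker tip at ~340, so 1–2 mm remain. I'll turn about 20° more, release and look again.

In the tool's units: 9.1 mm is 0.182, 5.3 mm is 0.106.

Request:
steer_hand(
  ticks=[
    [0.09, 0.016, 0.052, 0, 0],
    [0.182, 0.014, 0.106, 0, 0],
    [0.182, 0.014, 0.106, 0, 0],
    [0.182, 0.014, 0.106, 0, 0],
  ],
)

```text
t: 9.4
eef_pos: [569.9, -36.4, 103.9]
tcp_rot: [-3.139, 0.001, -2.957]
ft_force: [-1.3, -12.8, 4.9]
opening: 0.135
grip_force: 30.0
```

Request:
steer_hand(
  ticks=[
    [0, 0, 0, 0, 0.35],
    [0, 0, 0, 0, 0.35],
    [0, 0, 0, 0, 0.35],
    [0, 0, 0, 0, 0.35],
    [0, 0, 0, 0, 0.35],
  ],
)

```text
t: 9.82
eef_pos: [569.3, -34.3, 103.2]
tcp_rot: [3.141, -0.0, -2.957]
ft_force: [0.3, -0.8, -0.3]
opening: 0.346
grip_force: 0.0
```

Request:
steer_hand(
  ticks=[
    [0, 0, -0.4, 0, 0.35],
    [0, 0, -0.8, 0, 0.35],
    [0, -0.8, -1.4, 0, 0.35],
    [0, -1.6, -1.6, 0, 0.35],
    [0, -2.2, -1.6, 0, 0.35],
  ],
)

```text
t: 10.23
eef_pos: [590.7, -143.8, 186.3]
tcp_rot: [-3.139, 0.004, -2.955]
ft_force: [0.3, -0.1, 0.2]
opening: 0.353
grip_force: 0.0
```

Request:
steer_hand(
  ticks=[
    [0, 0, 0, 0, 0.35],
    [0, 0, 0, 0, 0.35],
  ],
)

```text
t: 10.4
eef_pos: [589.4, -144.1, 183.1]
tcp_rot: [3.141, 0.0, -2.96]
ft_force: [-0.7, 1.1, -0.8]
opening: 0.351
grip_force: 0.0
```

```bash
python3 - <<'E'
from h import *
p=np.mean([env.read_camera('top')[0] for _ in range(4)],0).astype(np.float32)
for a in range(-44,-34,2): print(a,'pointer',dip((a,a+2),(40,56),p))
for a in (-60,-58,-56,-54,-52,-50,-48,-46): print(a,'marker',dip((a,a+2),(40,54),p))
r,xs,ys=rect('top',p,(-70,-20),(25,75),26)
q=env.read_camera('scene')[0]; r2,_,_=rect('scene',q,(-70,-20),(25,75),26); np.savez('/tmp/t3.npz',p=p,q=q)
cv2.imwrite('pics/r4.png',cv2.resize(np.vstack([r.clip(0,255).astype(np.uint8),r2]),None,fx=6,fy=3,interpolation=cv2.INTER_CUBIC)[:,:,::-1])
E
```

```text
-44 pointer (np.float64(48.042507145694), np.float64(66.02972000364272))
-42 pointer (np.float64(47.81492716370747), np.float64(64.82950723299416))
-40 pointer (np.float64(47.993124553564826), np.float64(46.13579050895194))
-38 pointer (np.float64(48.44421419388671), np.float64(45.35329378560695))
-36 pointer (np.float64(48.40608831661518), np.float64(43.88764854974157))
-60 marker (np.float64(47.47163840063968), np.float64(35.529364123335995))
-58 marker (np.float64(48.37629610438744), np.float64(17.515966487169123))
-56 marker (np.float64(47.73583326918132), np.float64(45.495940502778964))
-54 marker (np.float64(47.30740081369671), np.float64(68.76695325695576))
-52 marker (np.float64(47.299319397107126), np.float64(62.88519354387988))
-50 marker (np.float64(48.39152484016093), np.float64(53.1954402284437))
-48 marker (np.float64(48.59694560895367), np.float64(50.03507429792346))
-46 marker (np.float64(48.38132349384794), np.float64(52.65855097336183))
```

View pics/r4.png

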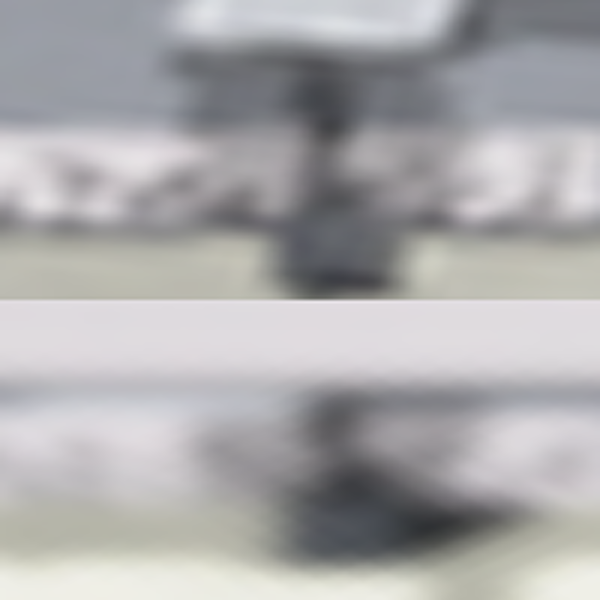

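Top (upper half): pointer column ~325 (y ≈ 48.0) against marker body 47.4 and tip 48.4. The scene view shows the two about 1.5 mm apart, with height parallax. The alignment is well within 2 mm, so on to the lens.

In the tool's units: 200 mm is 4, -20 mm is -0.4.

Request:
steer_hand(
  ticks=[
    [-0.06, 0.8, 0, 0, 0.5],
    [-0.12, 1.6, 0, 0, 0.7],
    [-0.18, 2.4, 0, 0, 1],
    [-0.28, 3.2, 0, 0, 1],
    [-0.4, 4, 0, 0, 1],
  ],
)

```text
t: 11.07
eef_pos: [571.6, 60.2, 183.4]
tcp_rot: [3.141, -0.0, -2.957]
ft_force: [1.8, -0.6, 0.8]
opening: 0.643
grip_force: 0.0
```

Request:
steer_hand(
  ticks=[
    [-0.16, 0.8, 0, 2.4, 1],
    [-0.32, 1.6, 0, 4.8, 1],
    [-0.48, 2.4, 0, 7.4, 1],
    [-0.64, 3.2, 0, 9.8, 1],
    [-0.8, 4, 0, 12.4, 1],
  ],
)

```text
t: 11.48
eef_pos: [574.2, 257.7, 183.4]
tcp_rot: [3.142, -0.0, 2.732]
ft_force: [1.3, 0.4, -0.9]
opening: 0.978
grip_force: 0.0
```

Request:
steer_hand(
  ticks=[
    [0, 0, 0, 2.4, 1],
    [0, 0, 0, 5, 1],
    [0, 0, 0, 7.4, 1],
    [0, 0, 0, 10, 1],
    [0, 0, 0, 12.4, 1],
  ],
)

```text
t: 11.9
eef_pos: [574.4, 255.9, 183.2]
tcp_rot: [-3.141, -0.0, 2.112]
ft_force: [0.2, 0.4, -0.4]
opening: 0.998
grip_force: 0.0
```

Request:
steer_hand(
  ticks=[
    [0, 0, 0, 2.4, 1],
    [0, 0, 0, 5, 1],
    [0, 0, 0, 6.6, 1],
    [0, 0, 0, 6.6, 1],
  ],
)

```text
t: 12.23
eef_pos: [574.5, 255.7, 183.2]
tcp_rot: [-3.141, -0.0, 1.784]
ft_force: [0.7, -0.3, -0.4]
opening: 1.001
grip_force: 0.0
```

```bash
python3 - <<'E'
from h import *
goal([600.5,343.7,20],YAW+np.pi/2)
E
```

```text
 t 12.23 tool d [ 80.6  44.  163.2] turn 0.029 target [600.5 343.7  20. ]
```

In the tool's units: 44 mm is 0.88, 90 mm is 1.8, 0.03 rad is 0.6.

Request:
steer_hand(
  ticks=[
    [0.7, 0.38, 0, 0.6, 1],
    [1.4, 0.76, 0.2, 0.6, 1],
    [1.612, 0.88, 0.6, 0.6, 1],
    [1.612, 0.88, 1.3, 0.6, 1],
    [1.612, 0.88, 1.8, 0.6, 1],
  ],
)

```text
t: 12.65
eef_pos: [599.8, 344.5, 91.0]
tcp_rot: [-3.141, 0.0, 1.762]
ft_force: [0.6, 0.0, -0.9]
opening: 0.999
grip_force: 0.0
```

```bash
python3 - <<'E'
from h import *
goal([600.5,343.7,20],YAW+np.pi/2)
w=cloud('scene',env.read_camera('scene')[1]); m=(w[...,2]>30)&(w[...,2]<72)&(np.hypot(w[...,0]-600.5,w[...,1]-343.7)<35); print(m.sum(),w[m].mean(0))
E
```

```text
 t 12.65 tool d [-0.9  0.6 71. ] turn 0.007 target [600.5 343.7  20. ]
389 [605.74095376 337.85490094  55.50421868]
```

Request:
steer_hand(
  ticks=[
    [0, 0, 0.5, 0, 1],
    [0, 0, 1, 0, 1],
    [0, 0, 1.3, 0, 1],
    [0, 0, 1.46, 0, 1],
    [0, 0, 1.46, 0, 1],
  ],
)

```text
t: 13.12
eef_pos: [600.3, 343.0, 19.3]
tcp_rot: [-3.14, 0.0, 1.758]
ft_force: [-0.8, 0.3, 0.2]
opening: 0.998
grip_force: 0.0
```

```bash
python3 - <<'E'
from h import *
goal([600.5,343.7,20],YAW+np.pi/2)
E
```

```text
 t 13.12 tool d [ 0.6  0.4 -0.7] turn 0.003 target [600.5 343.7  20. ]
```

Request:
steer_hand(
  ticks=[
    [0, 0, 0, 0, 0.65],
    [0, 0, 0, 0, 0.6],
    [0, 0, 0, 0, 0.55],
    [0, 0, 0, 0, 0.5],
    [0, 0, 0, 0, 0.45],
  ],
)

```text
t: 13.53
eef_pos: [601.2, 343.1, 21.2]
tcp_rot: [3.141, -0.0, 1.756]
ft_force: [0.1, 0.3, 0.2]
opening: 0.708
grip_force: 0.0
```

Request:
steer_hand(
  ticks=[
    [0, 0, 0, 0, 0.4],
    [0, 0, 0, 0, 0.4],
    [0, 0, 0, 0, 0.4],
    [0, 0, 0, 0, 0.4],
    [0, 0, 0, 0, 0.4],
  ],
)

```text
t: 13.95
eef_pos: [600.9, 343.0, 20.4]
tcp_rot: [-3.141, -0.0, 1.756]
ft_force: [-1.6, -0.8, 2.6]
opening: 0.493
grip_force: 30.0
```

Request:
steer_hand(
  ticks=[
    [0, 0, -0.16, 0, 0.4],
    [0, 0, -0.4, 0, 0.4],
    [0, 0, -0.8, 0, 0.4],
    [0, 0, -1.4, 0, 0.4],
    [0, 0, -2, 0, 0.4],
  ],
)

```text
t: 14.37
eef_pos: [600.6, 342.8, 121.8]
tcp_rot: [-3.141, 0.0, 1.756]
ft_force: [-0.2, 0.2, -2.1]
opening: 0.49
grip_force: 30.0
```

Request:
steer_hand(
  ticks=[
    [0, 0, 0, 0, 0.4],
    [0, 0, 0, 0, 0.4],
  ],
)

```text
t: 14.53
eef_pos: [601.6, 343.4, 123.0]
tcp_rot: [3.138, -0.001, 1.756]
ft_force: [0.4, -1.0, -2.4]
opening: 0.486
grip_force: 30.0
```

```bash
python3 - <<'E'
from h import *
s=env.state(); print(s['ft_force'],s['eef_pos'])
for n in('top','scene'):
    p,d=env.read_camera(n); w=cloud(n,d)
    m=(w[...,2]>158)&(w[...,2]<178)&(np.hypot(w[...,0]-600.5,w[...,1]-343.7)<30)&(p.min(-1)>110); print(n,m.sum(),w[m].mean(0) if m.any() else '')
    m=(w[...,2]>60)&(w[...,2]<100)&(np.hypot(w[...,0]-474,w[...,1]-331)<40); print('jar',w[m].mean(0).round(1))
q=env.read_camera('scene')[0]; cv2.imwrite('pics/g1.png',cv2.resize(q[20:170,360:560],None,fx=3,fy=3)[:,:,::-1])
goal(v2w([0,92,120])[0],YAW+np.pi/2)
E
```

```text
[ 0.42079613 -1.04727852 -2.40519754] [601.60003987 343.35572923 122.98976601]
top 0 
jar [476.2 308.4  68.8]
scene 114 [601.70970601 341.08625233 165.50147294]
jar [475.6 329.4  72.2]
 t 14.68 tool d [-231.2  -57.3   -0.5] turn 0.001 target [586.7 104.9 120. ]
```

View pics/g1.png

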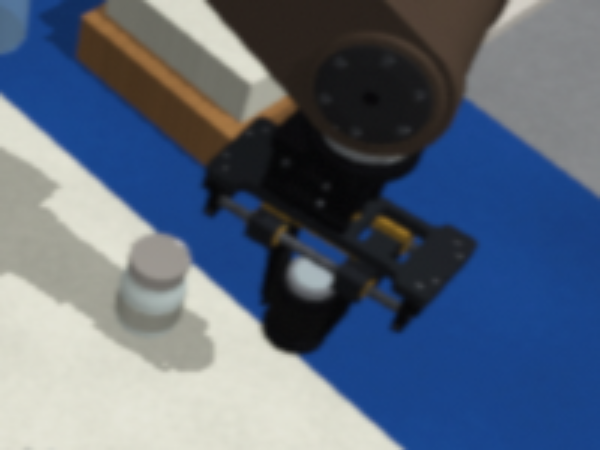

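The lens is held upright in the fingers (about (300,300) in the crop) and the jar is in its place. Carrying it to the vise.

Request:
steer_hand(
  ticks=[
    [-0.5, -0.12, 0, 0, 0.4],
    [-1.2, -0.3, 0, 0, 0.4],
    [-2, -0.5, 0, 0, 0.4],
    [-2.8, -0.7, 0, 0, 0.4],
    [-3.5, -0.86, 0, 0, 0.4],
  ],
)

```text
t: 15.1
eef_pos: [589.7, 160.9, 119.0]
tcp_rot: [-3.139, 0.0, 1.756]
ft_force: [0.5, 0.0, -2.5]
opening: 0.488
grip_force: 30.0
```

Request:
steer_hand(
  ticks=[
    [-0.6, -0.16, 0, 0, 0.4],
    [-0.96, -0.24, 0, 0, 0.4],
    [-1.12, -0.28, 0, 0, 0.4],
    [-1.12, -0.28, 0, 0, 0.4],
    [-1.12, -0.28, 0, 0, 0.4],
  ],
)

```text
t: 15.52
eef_pos: [587.4, 105.9, 119.8]
tcp_rot: [-3.141, -0.0, 1.756]
ft_force: [-0.5, 0.6, -1.7]
opening: 0.488
grip_force: 30.0
```

```bash
python3 - <<'E'
from h import *
goal(v2w([0,92,43])[0],YAW+np.pi/2)
for n in('top','scene'):
    p,d=env.read_camera(n); V=(cloud(n,d)-[*VO,0])@RV
    m=(abs(V[...,2]-54)<5)&(V[...,1]>30)&(V[...,1]<150)&(abs(V[...,0])<32); q=V[m]
    for lo,hi in((30,75),(120,150)):
        s=q[(q[:,1]>lo)&(q[:,1]<hi)]; print(n,'jaw',len(s),np.percentile(s[:,1],[3,50,97]).round(1) if len(s) else '')
    m=(V[...,2]>155)&(V[...,2]<178)&(np.hypot(V[...,0],V[...,1]-92)<30)&(p.min(-1)>110); print('mount',m.sum(),V[m].mean(0) if m.any() else '')
E
```

```text
 t 15.52 tool d [-0.8 -0.9 76.8] turn 0.001 target [586.7 104.9  43. ]
top jaw 46 [36.8 40.8 46.5]
top jaw 0 
mount 0 
scene jaw 116 [37.  47.6 58.4]
scene jaw 66 [124.8 134.  142.5]
mount 96 [ -1.12236959  91.59767044 164.46439423]
```

In the tool's units: 70 mm is 1.4, 64 mm is 1.28.

Request:
steer_hand(
  ticks=[
    [0, 0, 0.3, 0, 0.4],
    [0, -0.01, 0.7, 0, 0.4],
    [0, -0.01, 1.04, 0, 0.4],
    [0, -0.01, 1.28, 0, 0.4],
    [0, -0.01, 1.4, 0, 0.4],
  ],
)

```text
t: 16.03
eef_pos: [586.4, 106.4, 48.7]
tcp_rot: [-3.14, -0.0, 1.758]
ft_force: [-0.0, -0.0, -1.9]
opening: 0.492
grip_force: 30.0
```

Request:
steer_hand(
  ticks=[
    [0, 0, 0.01, 0, 0.4],
    [0, 0, 0.02, 0, 0.4],
    [0, 0, 0.03, 0, 0.4],
    [0, 0, 0.05, 0, 0.4],
    [0, 0, 0.07, 0, 0.4],
  ],
)

```text
t: 16.45
eef_pos: [587.3, 105.4, 47.5]
tcp_rot: [3.14, 0.0, 1.756]
ft_force: [-0.4, 0.6, -2.1]
opening: 0.492
grip_force: 30.0
```

In the tool's units: 2 mm is 0.04, 1.5 mm is 0.03.

Request:
steer_hand(
  ticks=[
    [0, 0, 0.01, 0, 0.4],
    [0, 0, 0.02, 0, 0.4],
    [0, 0, 0.03, 0, 0.4],
    [0, 0, 0.04, 0, 0.4],
    [0, 0, 0.04, 0, 0.4],
  ],
)

```text
t: 16.87
eef_pos: [587.0, 105.4, 44.8]
tcp_rot: [-3.142, -0.0, 1.756]
ft_force: [-0.0, 0.9, -1.5]
opening: 0.488
grip_force: 30.0
```

Request:
steer_hand(
  ticks=[
    [0, 0, 0.01, 0, 0.4],
    [0, 0, 0.02, 0, 0.4],
    [0, 0, 0.02, 0, 0.4],
    [0, 0, 0.02, 0, 0.4],
  ],
)

```text
t: 17.2
eef_pos: [587.0, 105.4, 43.8]
tcp_rot: [-3.142, -0.0, 1.756]
ft_force: [0.2, 0.7, -2.6]
opening: 0.491
grip_force: 30.0
```

Request:
steer_hand(
  ticks=[
    [0, 0, 0.01, 0, 0.4],
    [0, 0, 0.02, 0, 0.4],
    [0, 0, 0.02, 0, 0.4],
    [0, 0, 0.02, 0, 0.4],
  ],
)

```text
t: 17.53
eef_pos: [587.0, 105.4, 42.8]
tcp_rot: [-3.141, -0.0, 1.756]
ft_force: [0.8, 0.7, -2.6]
opening: 0.49
grip_force: 30.0
```

Request:
steer_hand(
  ticks=[
    [0, 0, 0.008, 0, 0.4],
    [0, 0, 0.008, 0, 0.4],
    [0, 0, 0.016, 0, 0.4],
    [0, 0, 0.016, 0, 0.4],
  ],
)

```text
t: 17.87
eef_pos: [587.0, 105.4, 42.4]
tcp_rot: [3.141, -0.0, 1.756]
ft_force: [-1.4, 0.2, 3.0]
opening: 0.49
grip_force: 30.0
```

Request:
steer_hand(
  ticks=[
    [0, 0, 0, 0, 0.55],
    [0, 0, 0, 0, 0.6],
    [0, 0, 0, 0, 0.7],
    [0, 0, 0, 0, 0.75],
    [0, 0, 0, 0, 0.75],
  ],
)

```text
t: 18.28
eef_pos: [587.0, 105.4, 42.0]
tcp_rot: [3.142, -0.0, 1.756]
ft_force: [0.5, -0.3, -0.4]
opening: 0.729
grip_force: 0.0
```

Request:
steer_hand(
  ticks=[
    [0, 0, -0.2, 0, 0.75],
    [0, 0, -0.5, 0, 0.75],
    [0, 0, -1, 0, 0.75],
    [0, 0, -1.7, 0, 0.75],
    [0, 0, -2.4, 0, 0.75],
  ],
)

```text
t: 18.7
eef_pos: [586.5, 105.3, 163.6]
tcp_rot: [-3.14, -0.0, 1.756]
ft_force: [0.8, -0.0, -0.1]
opening: 0.751
grip_force: 0.0
```

Request:
steer_hand(
  ticks=[
    [0.6, 0, -0.6, 0, 0.75],
    [1.4, 0, -0.6, 0, 0.75],
    [2.2, 0, -0.6, 0, 0.75],
    [3, 0, -0.6, 0, 0.75],
    [3.6, 0, -0.6, 0, 0.75],
  ],
)

```text
t: 19.12
eef_pos: [552.9, 284.9, 193.2]
tcp_rot: [3.141, -0.001, 1.757]
ft_force: [-0.4, 0.6, 0.0]
opening: 0.752
grip_force: 0.0
```

Request:
steer_hand(
  ticks=[
    [0, 0, 0, 0, 0.75],
    [0, 0, 0, 0, 0.75],
    [0, 0, 0, 0, 0.75],
  ],
)

```text
t: 19.37
eef_pos: [553.8, 282.0, 192.4]
tcp_rot: [3.141, 0.0, 1.757]
ft_force: [0.8, 0.4, -0.2]
opening: 0.75
grip_force: 0.0
```

```bash
python3 - <<'E'
from h import *
out=[]
for n in('top','scene'):
    p,d=env.read_camera(n); V=(cloud(n,d)-[*VO,0])@RV
    m=(abs(V[...,2]-88)<8)&(np.hypot(V[...,0],V[...,1]-92)<32); print(n,'lens',m.sum(),V[m].mean(0).round(1))
    if n=='top':
        for a in range(-44,-38,2): print('pointer',dip((a,a+2),(40,56),p))
    u,v=proj(n,v2w([0,20,30]))[0].astype(int); out.append(p[v-75:v+75,u-90:u+90])
cv2.imwrite('pics/f.png',cv2.resize(np.hstack(out),None,fx=2.2,fy=2.2,interpolation=cv2.INTER_CUBIC)[:,:,::-1])
E
```

```text
top lens 208 [-0.6 93.6 87.3]
pointer (np.float64(48.032206972880296), np.float64(67.68253968253967))
pointer (np.float64(47.7868789238035), np.float64(64.49359959037379))
pointer (np.float64(47.94866750052655), np.float64(46.56093189964159))
scene lens 241 [ 3.8 93.3 86. ]
```

View pics/f.png

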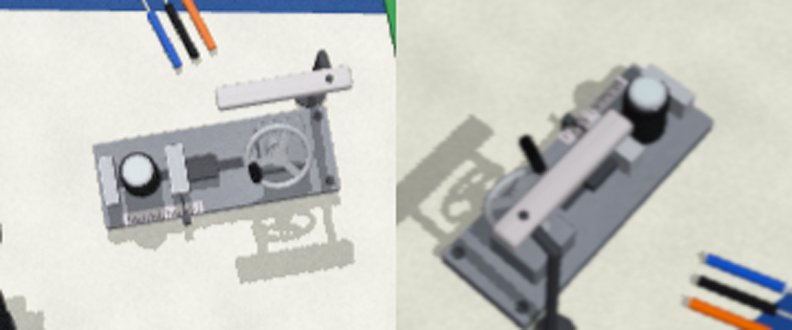

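The lens stands upright between the jaws (top ≈ (140,172), vise x ≈ 1.5, y ≈ 93 mm), the pointer is still at 48.0 by the marker, and the arm is clear. Handing in.

```bash
python3 -c "
from cell import env
print(env.job_done())"
```

```text
the job is handed in; nothing more can be done
None
```

I cranked the jaw to the marker clip (pointer within about 1 mm in the top view), stood the lens upright between the jaws, released it and handed the job in at about 19.5 s; the hand-in returned no verdict.

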